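# True a spoked trolley wheel: a quarter turn on two nipples in order

## Robot

A 6-joint arm with a two-finger parallel gripper is mounted at the origin on the work surface. World frame = base frame: x ahead of the robot, y to its left, z up, the work surface at z = 0. Lengths are in m, angles in rad, forces in N, time in s.
With the tool pointing down it reaches from about 0.35 to 0.775 m from the base axis. Payload 7.3 kg.
Tool frame: the origin (TCP) lies midway between the tips of the shut fingers; the grasp point (between the pads) lies 19 mm behind it; z points along the fingers, y is the direction in which the jaws open and shut (so a half turn about z gives the same grasp; the last joint's range is limited). The gripper opens to 92 mm and grips with 3 to 60 N. Pads are 19 mm wide; open, the fingers measure 130 mm over their backs; the gripper's body (75 mm by 190 mm) begins 47 mm behind the grasp point.
Start: joints at [-1.304, 0.342, 1.524, -0, 1.275, -0.146], TCP at [0.211, -0.481, 0.227] pointing down, gripper open.
Joint ranges: [-2.53, 2.53], [-0.77, 2.02], [0.04, 2.7], [-1, 4.14], [0.28, 2.66], [-3.11, 3.11]. Speed limits (rad/s): [2.57, 2.57, 3.14, 3.14, 3.14, 3.14].

## Interface

Orientations are given as [roll, pitch, yaw] about the fixed x, y, z axes, in that order (R = Rz(yaw) Ry(pitch) Rx(roll)).
In Python, from cell import robot gives the robot as it stands.
- The arm moves only by the tool step_arm, never from a script. Its argument "moves" is a list that holds one entry, the list of rows, each a list of 4 numbers: the shift along the tool's x, y, z in m, then the turn about the tool's z in rad. In form: [[[dx, dy, dz, roll], ...]]. A call has 1 to 8 rows; each row shifts and turns the commanded pose from where the row before left it, along the tool's axes as they then stand; what a row does not reach is not made up. A row lasts 1/12 s, in which the tool goes at most 41.7 mm and 7.16 degrees, less where a joint would pass 70% of its speed; a pose out of reach is approached as far as the arm can. A call with a gripper value outside its range is refused whole. "hand" is the opening, from 0 (shut) to 1 (fully open), set as the call begins (left out, the last holds). The fingers move at their own pace and stop on an object; "force" is the grip in N (left out, the last holds). Time passes only in rows, so rows that do not move let the fingers close. It gives the time, the measured TCP pose, the force and the opening at its end, in the units of the state.
- robot.observe(): the state, without advancing time (a new reading comes with each control period).
- robot.read_camera(name): name is "scene" or "top"; returns a dict with "frame" (420x560x3 uint8, red, green, blue), "fovy" (degrees; the focal length in pixels is half the picture's height over the tangent of half this angle, whatever the lens; pixels are square), "cx", "cy" (the principal point, pixels), "R" (3x3) and "t" (3): a world point X has camera coordinates R X + t. Camera axes: x right, y down, z forward; pixel columns grow to the right and rows downward; lengths in m; the calibration is good to about 2 mm. A picture is of the moment at which its call begins. There is no depth.
- robot.hand_in(): hands the job in, once; it reports no verdict.
The state is a dict: "time": time; "qpos": joint angles; "qvel": joint speeds; "joint_efforts": joint torques, N m; "tool_pos": TCP position; "tool_rot": TCP orientation; "contact_force": force on the tool from outside, world axes, zero at the start; "torque": the same for the moment, N m; "opening": finger opening in m.
Only numpy, scipy, OpenCV 4.12 (cv2) and the standard library are available. Lean on these libraries where they do the work, as an engineer would, in place of code of your own. Each camera call takes 0.05 s, during which the arm holds its last target.

## Task

The trolley wheel lying on the truing stand has two slack spokes. Give the red winged nipple one quarter turn clockwise (seen from above), then give the next nipple clockwise round the rim the same quarter turn, so that on each the white-painted end of the wing, which now lies along the rim, points at the hub. Leave the other three nipples as they are.

Things in the scene. Friction and masses are not known exactly. Their poses are not given: they have to be found in the camera images.
- wheel: Black-rimmed spoked wheel lying flat, locked on a fixed stand; origin on the bench under its hub, z up. Rim 232 mm outside, 188 inside, top 76 mm above the bench. Five upright winged nipples (one red, four brass) stand on the rim, 105 mm from the hub axis, 72 degrees (123 mm) apart; the red one lies along the wheel's +x. Hub nut up to 98 mm above the bench.
- red_wing (a point): Wing of the red nipple. Point: centre of the wing (plate 36 mm long, 10 thick, 26 high) on the nipple's upright turning axis, 30 mm above the rim's top, 106 mm above the bench. Beneath the wing: stem 11 mm thick, 14 high; collar 17 mm wide, 5 high. x along the wing to its white-painted end (11 mm), y across its thickness, z up; turns with the nipple.
- next_wing (a point): Wing of the brass nipple next after the red one, clockwise round the rim. Point: centre of the wing (plate 36 mm long, 10 thick, 26 high) on the nipple's upright turning axis, 30 mm above the rim's top, 106 mm above the bench. Beneath the wing: stem 11 mm thick, 14 high; collar 17 mm wide, 5 high. x along the wing to its white-painted end (11 mm), y across its thickness, z up; turns with the nipple.
- red_nipple (a joint): The red nipple. Joint angle in rad about the upright axis, growing as the nipple turns clockwise seen from above; 0 = wing along the rim, white end pointing clockwise round the wheel; pi/2 = white end pointing at the hub. Stiff (about 0.06 N m) and stays where it is left.
- next_nipple (a joint): The brass nipple next after the red one, clockwise round the rim. Joint angle in rad about the upright axis, growing as the nipple turns clockwise seen from above; 0 = wing along the rim, white end pointing clockwise round the wheel; pi/2 = white end pointing at the hub. Stiff (about 0.06 N m) and stays where it is left.
- third_nipple (a joint): The brass nipple two places clockwise round the rim after the red one; not to be turned. Same angle convention.
- fourth_nipple (a joint): The brass nipple three places clockwise round the rim after the red one; not to be turned. Same angle convention.
- fifth_nipple (a joint): The brass nipple four places clockwise round the rim after the red one; not to be turned. Same angle convention.

How it is judged:
By the outcome, as a careful person would: the job done as asked, in the order asked, and still so for the second after the job is handed in, with the robot touching nothing.
It also fails if it takes over 48 s, if anything falls off the work surface, if the arm or the gripper's body presses on something with over 40 N, if the wrist force passes 120 N, or if a joint passes its speed limit or range.

## Working session

There is one attempt and no reset: what is moved stays moved. The work goes in short steps, Python scripts to look and compute and a tool call to move; the robot and the scene stay as the last step left them, time stands still between calls to the robot, and variables do not carry over. Pictures are saved under pics/ and viewed, and the job is handed in when it is done.

Besides the shell and the picture viewer there is one more tool, called after "Request:" as name(argument=value, ...), one argument or row to a line, values as JSON. step_arm: Moves the arm, as the interface text tells. Its arguments: {"type":"object","properties":{"moves":{"type":"array","items":{"type":"array","items":{"type":"array","items":{"type":"number"}}}},"hand":{"type":"number"},"force":{"type":"number"}},"required":["moves"]}

```bash
mkdir -p pics; ls; python3 - <<'E'
from cell import robot
import cv2,numpy as np
print(robot.observe())
for n in("scene","top"):
    c=robot.read_camera(n); cv2.imwrite(f"pics/{n}0.png",c["frame"][:,:,::-1])
    print(n,c["fovy"],c["cx"],c["cy"],np.array(c["R"]).round(4).tolist(),c["t"], (-np.array(c["R"]).T@c["t"]))
E
```

```text
pics
{'time': 0.0, 'qpos': array([-1.30399067e+00,  3.42726027e-01,  1.52504421e+00, -5.73859595e-06,
        1.27539157e+00, -1.46024286e-01]), 'qvel': array([ 4.89535027e-04,  1.98933574e-04,  1.51477710e-03, -3.30328854e-05,
        1.20789545e-03,  7.93174117e-04]), 'joint_efforts': array([ 8.46718194e-05, -4.31249428e+01, -2.44218224e+01,  7.16831814e-02,
        5.60270820e-02, -1.23723808e-04]), 'tool_pos': array([ 0.21052726, -0.48048332,  0.22603376]), 'tool_rot': array([-3.14003940e+00, -2.22891506e-04,  4.12831440e-01]), 'contact_force': array([-0.1521886 , -0.47210633,  1.24289409]), 'torque': array([0.05500171, 0.01369324, 0.00225683]), 'opening': 0.09185788141114999}
scene 42.725523250835785 275.23639686753523 212.47459522103335 [[-0.432, 0.9018, 0.0096], [0.7476, 0.364, -0.5555], [-0.5045, -0.2329, -0.8314]] [ 0.20647377 -0.39681623  1.33455097] [1.0590959  0.26901534 0.88716822]
top 57.7171519076303 284.2029634028236 209.5567418370418 [[-0.0062, -1.0, 0.0069], [-0.9969, 0.0056, -0.0781], [0.0781, -0.0074, -0.9969]] [0.02556566 0.57538918 0.68438986] [0.52032256 0.02736103 0.72707056]
```

View pics/scene0.png

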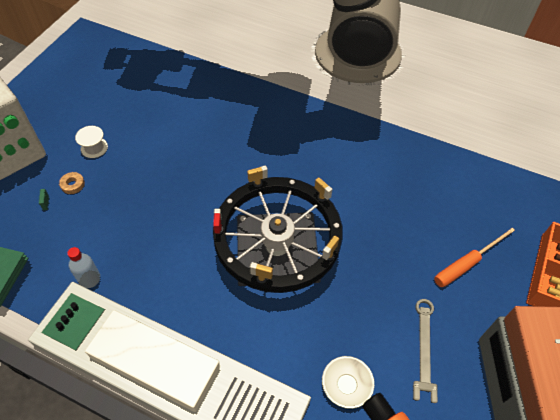

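View pics/top0.png

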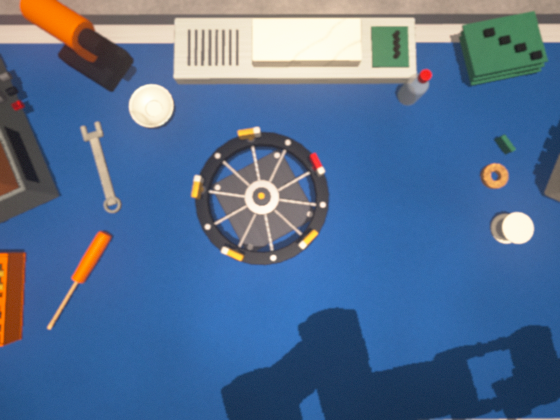

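```bash
cat > h.py <<'E'
import numpy as np,cv2
def ray(c,uv,z):
    R=np.array(c["R"]);t=np.array(c["t"]);f=c["frame"].shape[0]/2/np.tan(np.radians(c["fovy"]/2))
    d=R.T@np.array([(uv[0]-c["cx"])/f,(uv[1]-c["cy"])/f,1]);o=-R.T@t
    return o+d*(z-o[2])/d[2]
def proj(c,X):
    R=np.array(c["R"]);t=np.array(c["t"]);f=c["frame"].shape[0]/2/np.tan(np.radians(c["fovy"]/2))
    p=R@np.array(X)+t
    return np.array([c["cx"]+f*p[0]/p[2],c["cy"]+f*p[1]/p[2]])
E
python3 - <<'E'
from cell import robot
from h import *
c=robot.read_camera("top");f=c["frame"]
cv2.imwrite("pics/t1.png",cv2.resize(f[120:275,180:340,::-1],None,fx=4.5,fy=3.8 if 0 else 3.8*0+3.8,interpolation=cv2.INTER_CUBIC) if 0 else cv2.resize(f[120:270,180:340,::-1],None,fx=4,fy=4,interpolation=cv2.INTER_CUBIC))
s=robot.read_camera("scene");g=s["frame"]
cv2.imwrite("pics/s1.png",cv2.resize(g[160:295,205:350,::-1],None,fx=4,fy=4,interpolation=cv2.INTER_CUBIC))
h=cv2.cvtColor(f,cv2.COLOR_RGB2HSV)
m=(h[:,:,1]>120)&((h[:,:,0]<30)|(h[:,:,0]>170))&(h[:,:,2]>90)
n,l,st,ce=cv2.connectedComponentsWithStats(m.astype(np.uint8))
for i in range(1,n):
    if 180<ce[i][0]<340 and 120<ce[i][1]<275: print(st[i],ce[i],ray(c,ce[i],.118))
# rim outer: dark pixels
m=((h[:,:,2]<60)).astype(np.uint8); m[:120]=0;m[275:]=0;m[:,:180]=0;m[:,340:]=0
cs,_=cv2.findContours(m,cv2.RETR_EXTERNAL,cv2.CHAIN_APPROX_NONE)
k=max(cs,key=len); hull=cv2.convexHull(k)
e=cv2.fitEllipse(hull);print(e,ray(c,e[0],.076))
E
```

```text
[238 129  16  11 142] [245.8028169  133.77464789] [0.69210752 0.08460242 0.118     ]
[309 153  13  17 127] [314.53543307 160.88188976] [ 0.64687816 -0.02677033  0.118     ]
[192 182  11  17 136] [196.58088235 189.53676471] [0.60111376 0.16350998 0.118     ]
[258 192   7   7  39] [260.8974359  195.28205128] [0.59126759 0.06018702 0.118     ]
[303 229  15  16 116] [310.14655172 236.22413793] [ 0.52513742 -0.01825433  0.118     ]
[227 249  17  12 120] [235.25       254.58333333] [0.49679795 0.10100968 0.118     ]
((268.3635559082031, 145.7548370361328), (3.82023024559021, 28.15898323059082), 96.31108093261719) [0.68259387 0.04937261 0.076     ]
```

View pics/t1.png

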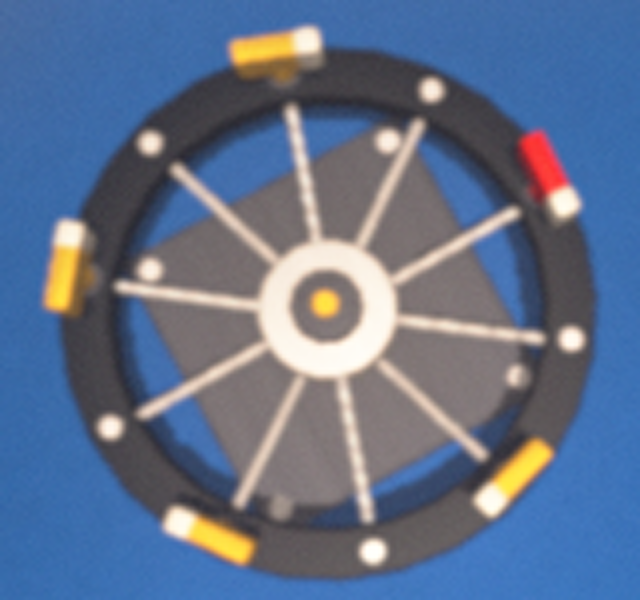

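View pics/s1.png

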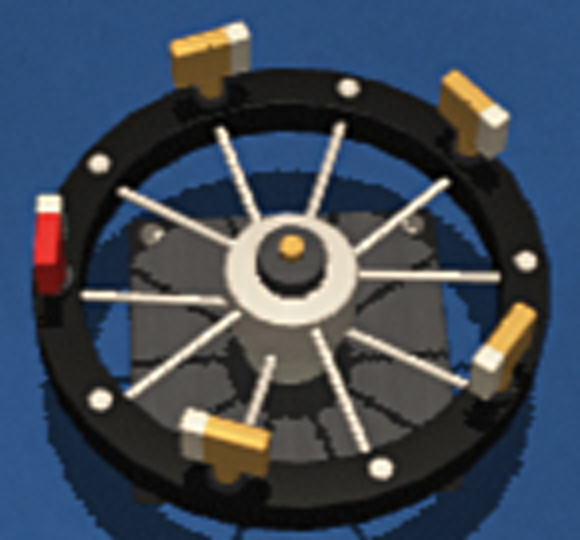

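```bash
cat >> h.py <<'E'
def fit(P,order):
    # P: xy of wings, order: clockwise index from red. returns centre, yaw of red
    from scipy.optimize import least_squares
    P=np.array(P);k=np.array(order)
    def m(p): a=p[2]-k*2*np.pi/5; return np.c_[p[0]+.105*np.cos(a),p[1]+.105*np.sin(a)]
    r=least_squares(lambda p:(m(p)-P).ravel(),[.59,.055,-.9]);return r.x,m(r.x),r.fun.reshape(-1,2)
E
python3 - <<'E'
from cell import robot
from h import *
c=robot.read_camera("top");s=robot.read_camera("scene")
uv=np.array([(549,175),(514,478),(208,534),(66,263),(277,45)])/4+[180,120]
x,m,r=fit([ray(c,u,.119)[:2] for u in uv],range(5));print("top",x,(r*1e3).round(1).tolist());print(m)
print("hub",ray(c,np.array([325,303])/4+[180,120],.098))
# scene: top face centres
uv=np.array([(49,217),(209,43),(477,100),(507,333),(227,428)])/4+[205,160]
x,m,r=fit([ray(s,u,.119)[:2] for u in uv],range(5));print("scene",x,(r*1e3).round(1).tolist());print(m)
print("hub",ray(s,np.array([291,246])/4+[205,160],.098))
E
```

```text
top [ 0.59271276  0.06038641 -1.07909212] [[0.3, -1.2], [0.1, 0.1], [-0.4, 0.1], [-0.1, 0.9], [0.1, 0.0]]
[[ 0.64228629 -0.03217419]
 [ 0.52000146 -0.01536362]
 [ 0.49820117  0.10613092]
 [ 0.60701268  0.1644081 ]
 [ 0.69606218  0.07893084]]
hub [0.59281261 0.06068102 0.098     ]
scene [ 0.59434975  0.06058911 -1.08189663] [[3.8, 1.9], [-3.8, -0.1], [-1.6, -0.4], [1.6, -0.2], [-0.1, -1.1]]
[[ 0.6436635  -0.03211016]
 [ 0.52142629 -0.01495671]
 [ 0.49996682  0.10659849]
 [ 0.60894135  0.16457028]
 [ 0.69775078  0.07884362]]
hub [0.59545756 0.06013981 0.098     ]
```

Request:
step_arm(
  moves=[
    [[0.024,-0.01,0,0],[0.024,-0.01,0,0],[0.024,-0.01,0,0],[0.024,-0.01,0,0],[0.024,-0.01,0,0],[0.024,-0.01,0,0],[0.024,-0.01,0,0],[0.024,-0.01,0,0]],
  ],
  hand=0.5,
  force=30,
)

```text
time: 0.97
tool_pos: [0.3551, -0.3296, 0.2268]
tool_rot: [3.141, -0.0, 0.413]
contact_force: [0.0, -1.0, -0.1]
opening: 0.0473
```

Request:
step_arm(
  moves=[
    [[0.024,-0.01,0,0],[0.024,-0.01,0,0],[0.024,-0.01,0,0],[0.024,-0.01,0,0],[0.024,-0.01,0,0],[0.024,-0.01,0,0],[0.024,-0.01,0,0],[0.024,-0.01,0,0]],
  ],
)

```text
time: 1.63
tool_pos: [0.4989, -0.1792, 0.2267]
tool_rot: [3.142, 0.0, 0.413]
contact_force: [0.2, -0.4, 0.4]
opening: 0.0459
```

Request:
step_arm(
  moves=[
    [[0.024,-0.01,0,0],[0.024,-0.01,0,0],[0.024,-0.01,0,0],[0.024,-0.01,0,0],[0.024,-0.01,0,0],[0.024,-0.008,0,0],[0,0,0,-0.078],[0,0,0,0]],
  ],
)

```text
time: 2.3
tool_pos: [0.6073, -0.0682, 0.226]
tool_rot: [-3.141, 0.001, 0.496]
contact_force: [-0.9, -0.4, -0.0]
opening: 0.0461
```

Request:
step_arm(
  moves=[
    [[0.024,-0.0075,0.0,0],[0.0243,-0.0076,0,0],[0,0,0.025,0],[0,0,0.025,0],[0,0,0.025,0],[0,0,0,0],[0,0,0,0]],
  ],
)

```text
time: 2.88
tool_pos: [0.6413, -0.0338, 0.1509]
tool_rot: [-3.14, 0.003, 0.489]
contact_force: [1.0, 0.2, 0.9]
opening: 0.0463
```

```bash
python3 - <<'E'
from cell import robot
from h import *
c=robot.read_camera("top");f=c["frame"]
cv2.imwrite("pics/t2.png",cv2.resize(f[120:270,180:360,::-1],None,fx=4,fy=4,interpolation=cv2.INTER_CUBIC))
s=robot.read_camera("scene");g=s["frame"]
cv2.imwrite("pics/s2.png",cv2.resize(g[130:280,185:340,::-1],None,fx=4,fy=4,interpolation=cv2.INTER_CUBIC))
o=robot.observe();print(o["tool_pos"],o["tool_rot"],o["qpos"])
E
```

```text
[ 0.64308576 -0.03393068  0.15361711] [ 3.13980884e+00 -2.05212532e-03  4.89457461e-01] [-1.71556924e-01  6.17426947e-01  1.27451186e+00 -1.56382066e-04
  1.24693885e+00  9.09833336e-01]
```

View pics/s2.png

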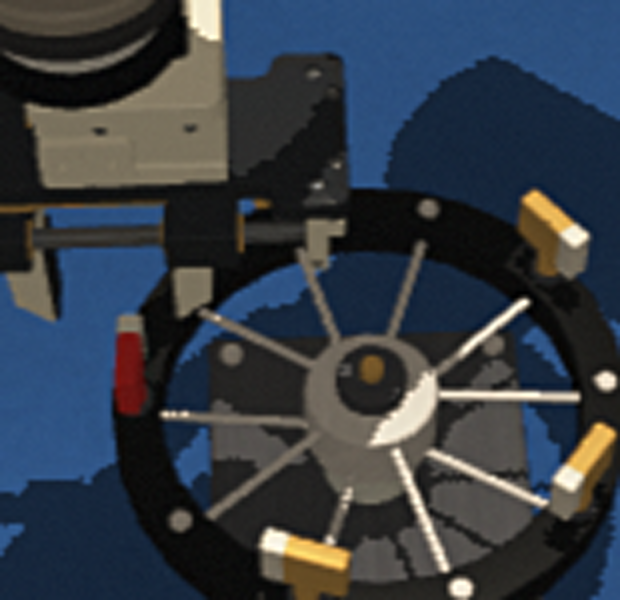

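View pics/t2.png

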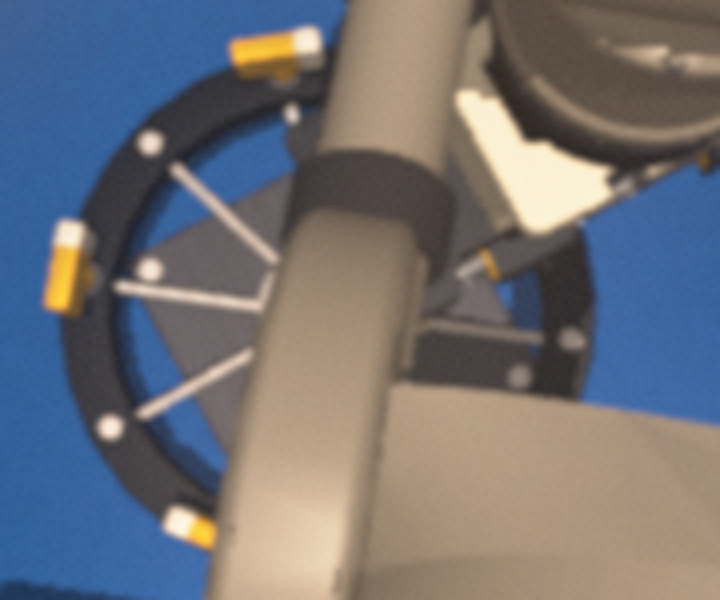

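Request:
step_arm(
  moves=[
    [[0.0006,-0.001,0.012,0],[0,0,0.012,0],[0,0,0.012,0],[0,0,0.012,0],[0,0,0.012,0],[0,0,0,0],[0,0,0,0]],
  ],
)

```text
time: 3.57
tool_pos: [0.6423, -0.0322, 0.0916]
tool_rot: [-3.141, 0.0, 0.491]
contact_force: [-0.1, -0.4, -0.3]
opening: 0.046
```

```bash
python3 - <<'E'
from cell import robot
from h import *
s=robot.read_camera("scene");g=s["frame"]
cv2.imwrite("pics/s3.png",cv2.resize(g[130:280,185:340,::-1],None,fx=4,fy=4,interpolation=cv2.INTER_CUBIC))
o=robot.observe();print(o["tool_pos"],o["tool_rot"],o["contact_force"])
E
```

```text
[ 0.64276067 -0.03229044  0.0922931 ] [ 3.14099256e+00 -6.03675754e-04  4.90656748e-01] [-0.05153944  0.24212232  0.17497774]
```

View pics/s3.png

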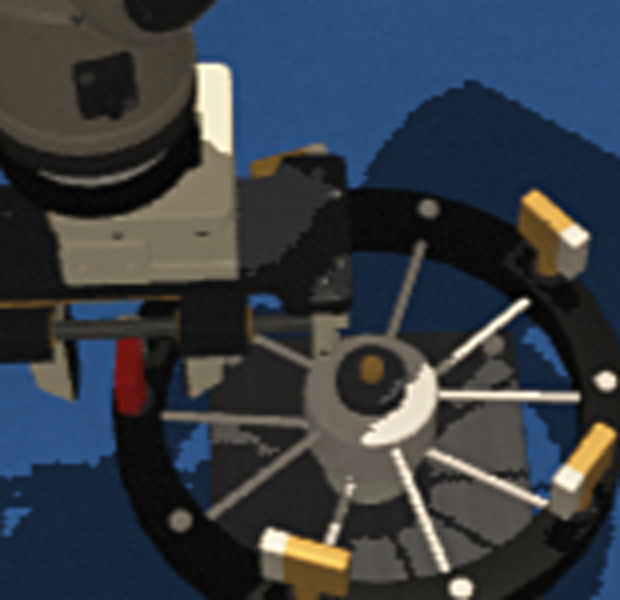

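Request:
step_arm(
  moves=[
    [[0,0,0.003,0],[0,0,0,0],[0,0,0,0],[0,0,0,0],[0,0,0,0],[0,0,0,0]],
  ],
  hand=0,
  force=30,
)

```text
time: 4.12
tool_pos: [0.6424, -0.0321, 0.0889]
tool_rot: [3.141, -0.0, 0.491]
contact_force: [0.3, 0.3, 0.3]
opening: 0.0107
```

Request:
step_arm(
  moves=[
    [[0,0,0,0.08],[0,0,0,0.08],[0,0,0,0.08],[0,0,0,0.08],[0,0,0,0.08],[0,0,0,0.08],[0,0,0,0.08]],
  ],
)

```text
time: 4.7
tool_pos: [0.6422, -0.0312, 0.0889]
tool_rot: [-3.14, 0.0, -0.073]
contact_force: [-1.4, 3.7, 0.8]
opening: 0.0101
```

```bash
python3 - <<'E'
from cell import robot
o=robot.observe();print(o["tool_pos"],o["tool_rot"],o["contact_force"],o["torque"],o["qpos"],o["opening"])
E
```

```text
[ 0.64224005 -0.03118514  0.08887555] [-3.14034867e+00  3.09351983e-04 -7.28548021e-02] [-1.38057369  3.70051384  0.75246384] [0.63646134 0.12456174 0.14453743] [-1.68221028e-01  6.80530541e-01  1.34774190e+00  1.34714498e-03
  1.11374698e+00  1.47483554e+00] 0.010127271967009667
```

Request:
step_arm(
  moves=[
    [[0,0,0,0.084],[0,0,0,0.084],[0,0,0,0.084],[0,0,0,0.084],[0,0,0,0.084],[0,0,0,0.084]],
  ],
)

```text
time: 5.2
tool_pos: [0.6425, -0.0303, 0.0889]
tool_rot: [-3.139, 0.001, -0.577]
contact_force: [0.7, 6.2, 0.2]
opening: 0.0098
```

Request:
step_arm(
  moves=[
    [[0,0,0,0.084],[0,0,0,0.084],[0,0,0,0.084],[0,0,0,0.084],[0,0,0,0.084],[0,0,0,0.084],[0,0,0,0],[0,0,0,0]],
  ],
)

```text
time: 5.87
tool_pos: [0.6432, -0.0297, 0.0889]
tool_rot: [-3.138, 0.002, -1.077]
contact_force: [3.0, 8.4, -0.2]
opening: 0.0098
```

Request:
step_arm(
  moves=[
    [[0,0,0,0],[0,0,0,0],[0,0,0,0],[0,0,-0.02,0],[0,0,-0.025,0],[0,0,-0.03,0],[0,0,-0.025,0],[0,0,0,0]],
  ],
  hand=0.5,
)

```text
time: 6.53
tool_pos: [0.6449, -0.033, 0.195]
tool_rot: [-3.134, -0.007, -1.078]
contact_force: [0.4, -0.5, 0.7]
opening: 0.0458
```

```bash
python3 - <<'E'
from cell import robot
from h import *
s=robot.read_camera("scene");g=s["frame"]
cv2.imwrite("pics/s4.png",cv2.resize(g[130:280,185:340,::-1],None,fx=4,fy=4,interpolation=cv2.INTER_CUBIC))
o=robot.observe();print(o["tool_pos"],o["tool_rot"],o["contact_force"],o["qpos"])
E
```

```text
[ 0.64390121 -0.03280034  0.19221918] [-3.13652126 -0.00441913 -1.07756699] [-0.30414477  0.54992933  0.11007888] [-1.69492659e-01  5.86122095e-01  1.22165365e+00 -3.74463747e-04
  1.32710012e+00  2.47894859e+00]
```

View pics/s4.png

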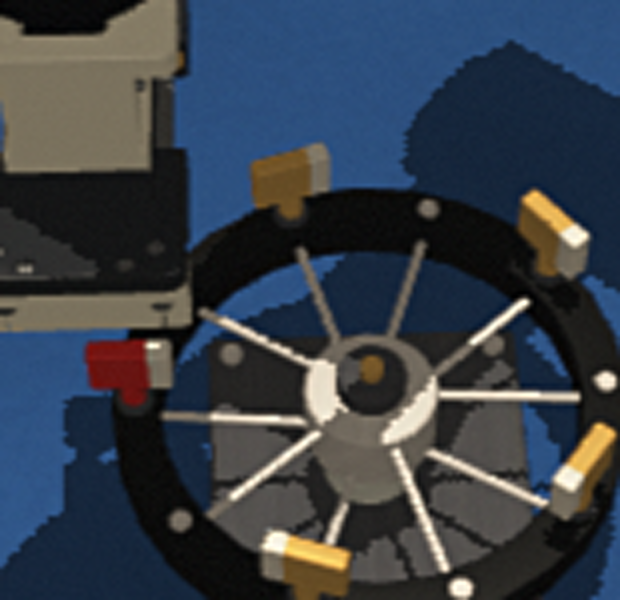

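Request:
step_arm(
  moves=[
    [[0,0,0,-0.12],[0,0,0,-0.12],[0,0,0,-0.12],[0,0,0,-0.12],[0,0,0,-0.12],[0,0,0,-0.12],[0,0,0,-0.12],[0,0,0,-0.12]],
  ],
)

```text
time: 7.25
tool_pos: [0.6417, -0.0324, 0.1873]
tool_rot: [3.141, 0.002, -0.112]
contact_force: [0.3, 0.8, 0.6]
opening: 0.046
```

Request:
step_arm(
  moves=[
    [[0,0,0,-0.12],[0,0,0,-0.12],[0,0,0,-0.12],[0,0,0,-0.12],[0,0,0,-0.12],[0,0,0,-0.12],[0,0,0,-0.12],[0,0,0,-0.12]],
  ],
)

```text
time: 7.92
tool_pos: [0.6417, -0.0324, 0.1872]
tool_rot: [-3.14, 0.002, 0.848]
contact_force: [-0.3, 0.6, -1.5]
opening: 0.0459
```

Request:
step_arm(
  moves=[
    [[0,0,0,-0.12],[0,0,0,-0.12],[0,0,0,-0.12],[0,0,0,-0.12],[0,0,0,-0.12],[0,0,0,-0.12],[0,0,0,-0.12],[0,0,0,-0.12]],
  ],
)

```text
time: 8.58
tool_pos: [0.6417, -0.0324, 0.1873]
tool_rot: [-3.139, -0.001, 1.808]
contact_force: [-0.1, -0.4, 0.1]
opening: 0.0457
```

Request:
step_arm(
  moves=[
    [[0,0,0,-0.12],[0,0,0,-0.12],[0,0,0,-0.12],[0,0,0,-0.12],[0,0,0,-0.096],[0,0,0,0],[0,0,0,0]],
  ],
)

```text
time: 9.17
tool_pos: [0.6419, -0.0323, 0.1877]
tool_rot: [-3.14, -0.001, 2.376]
contact_force: [-0.7, 0.2, -0.4]
opening: 0.0457
```

Request:
step_arm(
  moves=[
    [[0.0199,-0.0144,0,0],[0.0199,-0.0144,0,0],[0.0199,-0.0144,0,0],[0.0199,-0.0144,0,0],[0.0199,-0.0144,0,0],[0,0,0.02,0],[0,0,0.02,0],[0,0,0,0]],
  ],
)

```text
time: 9.83
tool_pos: [0.5182, -0.0151, 0.1456]
tool_rot: [-3.138, -0.005, 2.376]
contact_force: [-1.1, -1.7, -0.7]
opening: 0.0454
```

Request:
step_arm(
  moves=[
    [[0,0,0,0],[0,0,0,0]],
  ],
)

```text
time: 10.0
tool_pos: [0.5213, -0.0156, 0.1494]
tool_rot: [3.141, 0.001, 2.377]
contact_force: [0.1, 0.2, -0.2]
opening: 0.0457
```

```bash
python3 - <<'E'
from cell import robot
from h import *
s=robot.read_camera("scene");g=s["frame"]
cv2.imwrite("pics/s5.png",cv2.resize(g[130:280,185:340,::-1],None,fx=4,fy=4,interpolation=cv2.INTER_CUBIC))
c=robot.read_camera("top");f=c["frame"]
cv2.imwrite("pics/t5.png",cv2.resize(f[120:270,180:360,::-1],None,fx=4,fy=4,interpolation=cv2.INTER_CUBIC))
o=robot.observe();print(o["tool_pos"],o["tool_rot"],o["contact_force"],o["qpos"])
E
```

```text
[ 0.52152153 -0.01564815  0.14966419] [3.14068609e+00 1.56417926e-03 2.37801658e+00] [ 0.81911235 -0.55548748  0.46548929] [-1.76884333e-01  4.10899183e-01  1.64843553e+00 -1.25798102e-04
  1.08045345e+00 -9.84046158e-01]
```

View pics/s5.png

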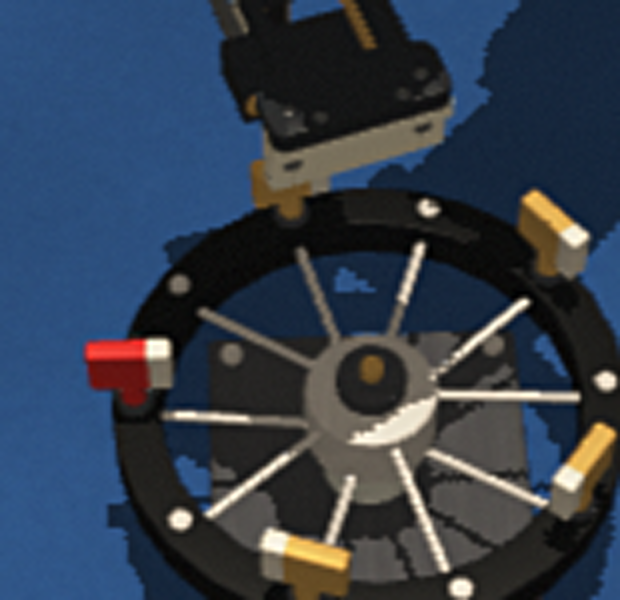

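View pics/t5.png

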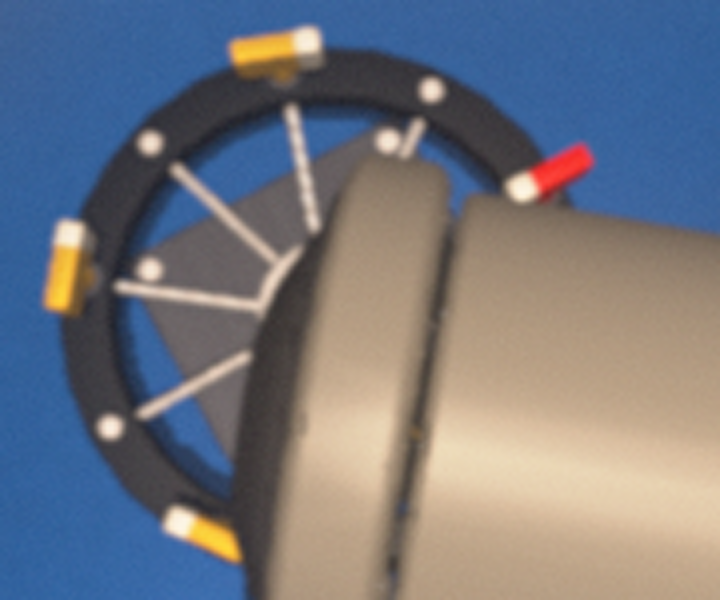

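Request:
step_arm(
  moves=[
    [[0.0008,0,0.012,0],[0,0,0.012,0],[0,0,0.012,0],[0,0,0.012,0],[0,0,0.012,0],[0,0,0,0],[0,0,0,0]],
  ],
)

```text
time: 10.68
tool_pos: [0.5203, -0.015, 0.089]
tool_rot: [-3.141, -0.0, 2.378]
contact_force: [0.1, -0.6, 0.1]
opening: 0.046
```

```bash
python3 - <<'E'
from cell import robot
from h import *
s=robot.read_camera("scene");g=s["frame"]
cv2.imwrite("pics/s6.png",cv2.resize(g[130:280,185:340,::-1],None,fx=4,fy=4,interpolation=cv2.INTER_CUBIC))
o=robot.observe();print(o["tool_pos"],o["tool_rot"],o["contact_force"])
E
```

```text
[ 0.52074697 -0.01503565  0.08949783] [3.14104534e+00 1.02274070e-03 2.37860098e+00] [-0.16196161 -1.12929009 -0.57846608]
```

View pics/s6.png

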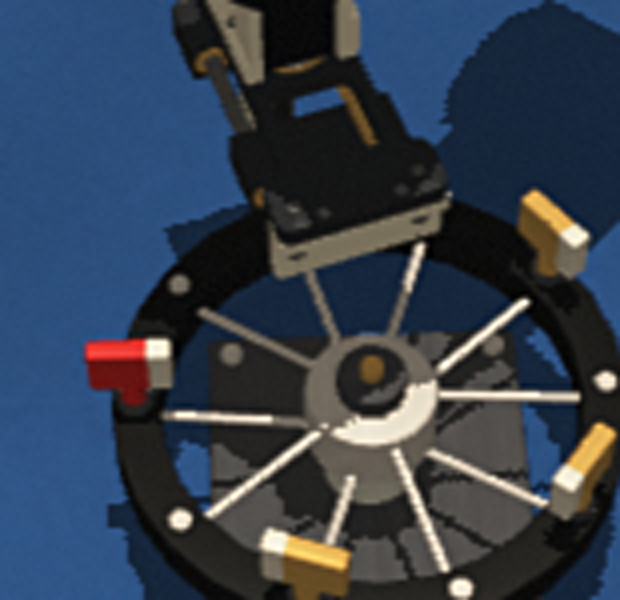

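The gripper body hides the wing, but no contact force has appeared. I'll close on it.

Request:
step_arm(
  moves=[
    [[0,0,0,0],[0,0,0,0],[0,0,0,0],[0,0,0,0],[0,0,0,0],[0,0,0,0]],
  ],
  hand=0,
  force=30,
)

```text
time: 11.23
tool_pos: [0.5206, -0.0147, 0.0889]
tool_rot: [3.14, 0.001, 2.378]
contact_force: [9.5, 12.8, -0.7]
opening: 0.0105
```

Request:
step_arm(
  moves=[
    [[0,0.001,0,0],[0,0,0,0],[0,0,0,0]],
  ],
)

```text
time: 11.48
tool_pos: [0.5208, -0.0143, 0.0889]
tool_rot: [-3.141, 0.0, 2.379]
contact_force: [0.1, -0.9, 2.9]
opening: 0.0102
```

Request:
step_arm(
  moves=[
    [[0,0,0,0.083],[0,0,0,0.083],[0,0,0,0.083],[0,0,0,0.083],[0,0,0,0.083],[0,0,0,0.083]],
  ],
)

```text
time: 11.98
tool_pos: [0.5213, -0.014, 0.0889]
tool_rot: [3.14, 0.0, 1.877]
contact_force: [1.4, 2.4, 1.1]
opening: 0.0101
```

Request:
step_arm(
  moves=[
    [[0,0,0,0.083],[0,0,0,0.083],[0,0,0,0.083],[0,0,0,0.083],[0,0,0,0.083],[0,0,0,0.083]],
  ],
)

```text
time: 12.48
tool_pos: [0.522, -0.014, 0.0889]
tool_rot: [3.139, -0.001, 1.379]
contact_force: [4.3, 1.1, -0.3]
opening: 0.0097
```

Request:
step_arm(
  moves=[
    [[0,0,0,0.083],[0,0,0,0.083],[0,0,0,0.083],[0,0,0,0.083],[0,0,0,0.083],[0,0,0,0.083],[0,0,0,0.078],[0,0,0,0]],
  ],
)

```text
time: 13.15
tool_pos: [0.5226, -0.0143, 0.0889]
tool_rot: [3.139, -0.003, 0.802]
contact_force: [6.1, 1.4, -1.6]
opening: 0.0096
```

Request:
step_arm(
  moves=[
    [[0,0,0,0],[0,0,0,0]],
  ],
)

```text
time: 13.32
tool_pos: [0.5227, -0.0143, 0.0889]
tool_rot: [3.138, -0.003, 0.807]
contact_force: [6.3, 0.1, -2.7]
opening: 0.0098
```

Release, rise, and back the arm away to look (towards the robot's right).

Request:
step_arm(
  moves=[
    [[0,0,0,0],[0,0,0,0],[0,0,0,0],[0,0,-0.02,0],[0,0,-0.025,0],[0,0,-0.03,0],[0,0,-0.03,0],[0,0,0,0]],
  ],
  hand=0.5,
)

```text
time: 13.98
tool_pos: [0.5234, -0.0146, 0.1993]
tool_rot: [3.134, -0.005, 0.807]
contact_force: [0.3, 0.3, 0.3]
opening: 0.0457
```

Request:
step_arm(
  moves=[
    [[-0.028,0.028,0,0],[-0.028,0.028,0,0],[-0.028,0.028,0,0],[-0.028,0.028,0,0],[-0.028,0.028,0,0],[-0.028,0.028,0,0],[-0.028,0.028,0,0],[-0.028,0.028,0,0]],
  ],
)

```text
time: 14.65
tool_pos: [0.5269, -0.3326, 0.1932]
tool_rot: [-3.141, 0.0, 0.807]
contact_force: [1.3, 0.2, -1.0]
opening: 0.0457
```

```bash
python3 - <<'E'
from cell import robot
from h import *
s=robot.read_camera("scene");g=s["frame"]
cv2.imwrite("pics/s7.png",cv2.resize(g[130:290,185:350,::-1],None,fx=3.7,fy=3.7,interpolation=cv2.INTER_CUBIC))
c=robot.read_camera("top");f=c["frame"]
cv2.imwrite("pics/t7.png",cv2.resize(f[120:270,180:360,::-1],None,fx=4,fy=4,interpolation=cv2.INTER_CUBIC))
o=robot.observe();print(o["tool_pos"],o["tool_rot"],o["contact_force"],o["time"])
E
```

```text
[ 0.52632232 -0.33650818  0.19235444] [3.14115499e+00 1.66595214e-03 8.01238009e-01] [ 0.55611351  0.66460009 -0.41115675] 14.75
```

View pics/s7.png

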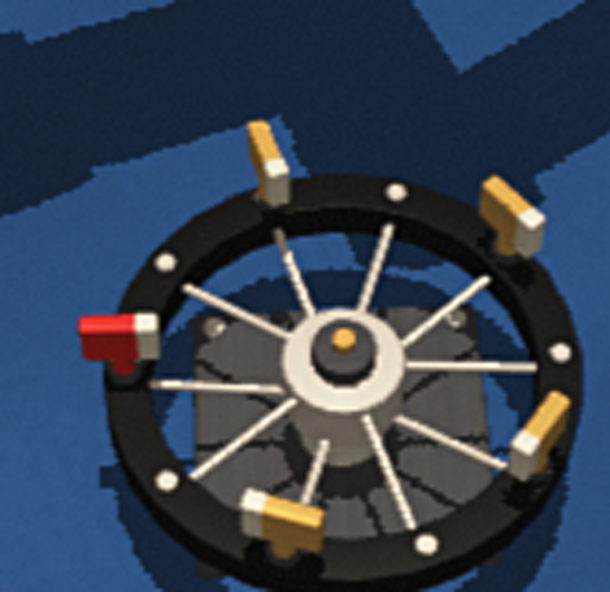

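View pics/t7.png

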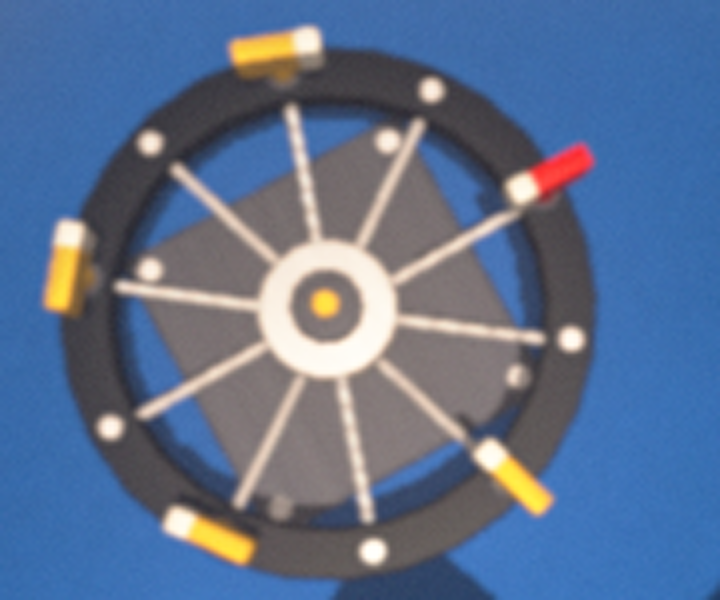

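```bash
python3 - <<'E'
from cell import robot
from h import *
c=robot.read_camera("top");f=c["frame"];h=cv2.cvtColor(f,cv2.COLOR_RGB2HSV)
col=(h[:,:,1]>140)&((h[:,:,0]<32)|(h[:,:,0]>170))&(h[:,:,2]>150)
wh=(h[:,:,1]<70)&(h[:,:,2]>150)
hub=ray(c,np.array([325,303])/4+[180,120],.098)[:2]
print("hub",hub)
for nm,(u,v) in dict(red=(317,163),next=(309,239),third=(232,253),fourth=(196,186),fifth=(249,132)).items():
    w=np.zeros(col.shape,np.uint8);cv2.circle(w,(u,v),14,1,-1)
    P=[np.array(np.nonzero((m&(w>0)).T)).T.astype(float) for m in(col,wh)]
    a,b=[ray(c,p.mean(0),.119)[:2] for p in P]
    d=b-a; mid=(a*25+b*11)/36; r=hub-mid
    ang=lambda x:np.degrees(np.arctan2(x[1],x[0]))
    # PCA axis of all
    q=np.array([ray(c,p,.119)[:2] for p in np.vstack(P)]);vv=cv2.PCACompute(q,None)[1][0]; vv=vv*np.sign(vv@d)
    D=lambda x:(ang(x)-ang(r)+180)%360-180
    print(nm,len(P[0]),len(P[1]),"white vs hub dir deg",D(d).round(1),"pca",D(vv).round(1))
E
```

```text
hub [0.59281261 0.06068102]
red 100 52 white vs hub dir deg -1.0 pca -0.2
next 88 62 white vs hub dir deg -1.3 pca -0.7
third 103 67 white vs hub dir deg 82.6 pca 97.5
fourth 97 60 white vs hub dir deg 94.7 pca 90.1
fifth 86 67 white vs hub dir deg 98.4 pca 88.6
```

```bash
python3 -c "
from cell import robot
print(robot.hand_in(), robot.observe()['time'])"
```

```text
the job is handed in; nothing more can be done
the job is handed in; nothing more can be done
```

I gave the red nipple a quarter turn clockwise, then gave the next brass nipple clockwise round the rim the same quarter turn. Then I backed the arm clear and handed in at about 14.8 s of the 48 s.

- **Turned nipples:** in the last top view both white ends point at the hub. Red is off by 0.2–1.0° and next by 0.7–1.3°, depending on which of two angle estimates is used.
- **Other three nipples:** they look unchanged from the first pictures. My angle estimates for them are rough, at 83–98° from the hub direction, and the two estimates disagree by up to 15° on the third. For these I relied on comparing the pictures.
- **Forces:** the highest contact force I saw was about 16 N, when closing on the brass wing slightly off centre. A 1 mm shift brought it to about 3 N before I turned it.
- **Calibration:** the two cameras' estimates of the wheel position differed by about 1.5 mm.

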